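# Enable the sample roaster with its key switch

### The job

Take the loose key out of its wooden parking block and switch the roaster on at the green sloping console: put the key through the slot of the key switch, feel for the barrel behind the plate, push the key fully home so that its shoulder lies flush on the plate, and turn it clockwise a quarter turn to the on stop. Let go and leave the key there, flush and on, and do not push the grey timer or the glass jar about.

Things in the scene. Friction and masses are not known exactly. Their poses are not given: they have to be found in the camera images.
- key: Loose key, 112 mm long, 90 g, same either way round. Origin at the bit's tip on the long axis; z runs from tip to handle, x along the width of bit and handle, y through their thickness. From the tip: flat steel bit 22 mm wide (x), 5 thick (y), z 0 to 13 mm; neck 7 mm diameter to z 34; shoulder disc 32 mm diameter, z 34 to 40; stem 10 mm diameter to z 56; handle to z 112.
- handle (a point): Grip point on the key's long axis, 90 mm from the tip, in the flat black plastic handle, which is 44 mm wide (key x), 8 mm thick (key y) and runs from 56 to 112 mm from the tip. Grip it across its 8 mm.
- shoulder (a point): Point on the key's long axis at the underside of its round shoulder disc, 34 mm from the tip. It comes to lie flush on the switch's face plate when the key is fully home.
- block: Fixed wooden parking block, 70 x 70 x 40 mm high, with a slot 25 x 8 mm (long side along its x), 36 mm deep, in the middle of its top. Origin at the centre of its underside, z up. The key starts upright and loose in this slot, tip down, its shoulder disc resting on the block: lift it more than 34 mm to draw it out.
- switch: Key switch of the fixed green console. Origin at the slot's centre on the outer surface of the 60 x 60 mm steel face plate (5 mm thick), 92 mm above the table. z points straight out of the plate, 30 degrees from vertical, leaning to the robot's side; x up the slope, y across. Plate slot 26 mm (along y) by 9 mm; the bit enters along -z, its width along y. Green panel 150 (x) by 180 mm, 3 mm lower.
- barrel_top (a point): Centre of the barrel's top, on the switch axis, 24 mm under the plate surface, hidden (open space between). A bit standing on it is 10 mm short of home. Its slot, 25.5 x 8 mm, 16 deep, rests 14 to 43 degrees clockwise (seen from outside) of the plate slot, unknown: turn the key clockwise with light presses (3 to 6 N) till it sinks 10 mm and the shoulder meets the plate.
- on_mark (a point): Black mark on the face plate, 22 mm from the slot's centre towards the switch's +x (upslope). On: the key's width lies along the switch's x, towards this mark, 90 degrees clockwise of the plate slot, at a stop. The barrel turns with 0.1 N m of friction, no spring, and stays put; the bit has 8 degrees of play in it. Pressing hard while turning drags it along with the key not in. Once turned, the key is held by the plate.
- timer: Grey timer, 70 x 70 x 22 mm, to be left alone. Origin at the centre of its underside.
- jar: Glass jar with a lid, 70 mm across, 110 mm tall, to be left alone. Origin at the centre of its underside.
Things that resemble listed ones, but are neither listed nor needed, are in the scene too. Leave any pink or purple look-alike of the key alone.

How it is judged:
At the end, for the whole second after the job is handed in: The key is at rest and released in the switch, its shoulder within 3 mm (4 mm if sunk) of the plate surface and 5 mm of the slot's centre, in line with the switch axis within 7 degrees, and turned to within 15 degrees of the on position (key x along the switch's x) (z of shoulder in the frame of switch between -0.004 and 0.003 m and x of shoulder in the frame of switch between -0.005 and 0.005 m and y of shoulder in the frame of switch between -0.005 and 0.005 m and angle between the z axis of key and the z axis of switch, either way round below 0.12 rad and angle between the x axis of key and the x axis of switch, either way round below 0.26 rad and linear speed of key below 0.02 m/s); the robot touches nothing.
It fails at once if the timer is pushed more than 30 mm from its place (distance of timer from where it was at the start of the episode above 0.03 m).
It fails at once if the jar is pushed more than 30 mm from its place (distance of jar from where it was at the start of the episode above 0.03 m).
It also fails if it takes over 51 s, if anything falls off the work surface, if the arm or the gripper's body presses on something with over 40 N, if the wrist force passes 120 N, or if a joint passes its speed limit or range.

### The arm

A 6-joint arm with a two-finger parallel gripper is mounted at the origin on the work surface. World frame = base frame: x ahead of the robot, y to its left, z up, the work surface at z = 0. Lengths are in m, angles in rad, forces in N, time in s.
With the tool pointing down it reaches from about 0.3 to 0.775 m from the base axis. Payload 14.6 kg.
Tool frame: the origin (TCP) lies at the very end of the fingers, on their centre line; the grasp point (between the pads) lies 19 mm behind it; z points along the fingers, y is the line along which they close (so a half turn about z gives the same grasp; the last joint's range is limited). The gripper opens to 94 mm and grips with 3 to 60 N. Pads are 16 mm wide; open, the fingers measure 119 mm over their backs; the gripper's body (75 mm by 177 mm) begins 78 mm behind the grasp point.
Start: joints at [1.101, 0.3, 1.521, -0, 1.321, -0.067], TCP at [0.216, 0.506, 0.205] pointing down, gripper open.
Joint ranges: [-3.03, 3.03], [-0.79, 2.21], [0.23, 2.52], [-1.04, 4.18], [0, 3.07], [-2.55, 2.55]. Speed limits (rad/s): [2.22, 2.22, 2.57, 3.14, 3.14, 3.14].

### API

Orientations are given as [roll, pitch, yaw] about the fixed x, y, z axes, in that order (R = Rz(yaw) Ry(pitch) Rx(roll)).
In Python, from station import ctrl gives the robot as it stands. The module is installed in compiled form; this text tells all that it offers.
- The arm moves only by the tool play_rows, never from a script. Its argument "commands" is a list of rows, each a list of 7 numbers: the shift along the tool's x, y, z in m, then the turn, a rotation vector about the tool's x, y, z in degrees, then the closure, from -1 (fully open) to 1 (shut). A call has 1 to 20 rows; each row shifts and turns the commanded pose from where the row before left it, along the tool's axes as they then stand; what a row does not reach is not made up. A row lasts 1/12 s, in which the tool goes at most 41.7 mm and 7.16 degrees, less where a joint would pass 70% of its speed; a pose out of reach is approached as far as the arm can. A call is refused whole if a number of a shift passes 0.0417 or a number of a turn 7.16, either way. A call with a gripper value outside its range is refused whole. The fingers move at their own pace and stop on an object; "force" is the grip in N (left out, the last holds). Time passes only in rows, so rows that do not move let the fingers close. It gives the time, the measured TCP pose, the force, the opening and the grip force at its end, in the units of the state.
- ctrl.get_obs(): the state, without advancing time (a new reading comes with each control period).
- ctrl.camera(name): name is "scene" or "top" or "wrist"; returns the picture (384x512x3 uint8, blue, green, red); there is no depth.
- ctrl.camera_model(name): a dict with "fx", "fy", "cx", "cy" (pixels), "distortion" ([k1, k2, p1, p2, k3] as OpenCV has them; the pictures are not rectified), "rvec" (rotation vector, rad) and "tvec" (3), from world to camera coordinates, as OpenCV has them. Camera axes: x right, y down, z forward; pixel columns grow to the right and rows downward; lengths in m; the calibration is good to about 2 mm. A picture is of the moment at which its call begins: read the wrist's pose just before it. camera_model takes no time and is no camera call; for the wrist camera it gives the pose at the moment of the call.
- ctrl.hand_in(): hands the job in; it is judged then, once.
The state is a dict: "time_s": time; "qpos": joint angles; "joint_vel": joint speeds; "tau": joint torques, N m; "ee_pos": TCP position; "eef_rot": TCP orientation; "force": force on the tool from outside, world axes, zero at the start; "moment": the same for the moment, N m; "grip_width": finger opening in m; "grip_force": force on a finger pad.
Only numpy, scipy, OpenCV 4.12 (cv2) and the standard library are available. Lean on these libraries where they do the work, as an engineer would, in place of code of your own. Each camera call takes 0.05 s, during which the arm holds its last target. There are 200 camera calls.

## Working session

There is one attempt and no reset: what is moved stays moved. The work goes in short steps, Python scripts to look and compute and a tool call to move; the robot and the scene stay as the last step left them, time stands still between calls to the robot, and variables do not carry over. Pictures are saved under pics/ and viewed, at most 10 in all, crops included, and the job is handed in when it is done.

Besides the shell and the picture viewer there is one more tool, called after ">>>" as name(argument=value, ...) on one line, values as JSON. play_rows: Moves the arm, as the interface text tells. Its arguments: {"type":"object","properties":{"commands":{"type":"array","items":{"type":"array","items":{"type":"number"}}},"force":{"type":"number"}},"required":["commands"]}

```bash
mkdir -p pics; cat > h.py <<'E'
import numpy as np, cv2
from scipy.spatial.transform import Rotation as R
from station import ctrl
def ray(m,uv):
    K=np.array([[m['fx'],0,m['cx']],[0,m['fy'],m['cy']],[0,0,1]]);
    p=cv2.undistortPoints(np.array([[uv]],float),K,np.array(m['distortion'],float))[0,0]
    Rm=cv2.Rodrigues(np.array(m['rvec'],float))[0]
    return -Rm.T@np.array(m['tvec'],float).ravel(), Rm.T@np.array([p[0],p[1],1])
def onz(m,uv,z):
    c,d=ray(m,uv); return c+d*(z-c[2])/d[2]
def tri(m1,u1,m2,u2):
    A=[];b=[]
    for m,u in((m1,u1),(m2,u2)):
        c,d=ray(m,u); d=d/np.linalg.norm(d);P=np.eye(3)-np.outer(d,d);A.append(P);b.append(P@c)
    x=np.linalg.lstsq(np.vstack(A),np.hstack(b),rcond=None)[0]
    return x,[np.linalg.norm(a@x-bb) for a,bb in zip(A,b)]
def proj(m,p):
    K=np.array([[m['fx'],0,m['cx']],[0,m['fy'],m['cy']],[0,0,1]])
    return cv2.projectPoints(np.array(p,float).reshape(-1,3),np.array(m['rvec'],float),np.array(m['tvec'],float),K,np.array(m['distortion'],float))[0][:,0]
E
python3 - <<'E'
from h import *
a=ctrl.camera('scene');b=ctrl.camera('top')
cv2.imwrite('pics/scene.png',a);cv2.imwrite('pics/top.png',b)
o=np.hstack([a,b]); 
for n in('scene','top'):
    m=ctrl.camera_model(n); print(n,ray(m,(256,192)),m['fx'])
s=ctrl.get_obs();print(s['time_s'],s['ee_pos'],s['eef_rot'],s['force'])
cv2.imwrite('pics/s1.png',cv2.resize(a,(800,600),interpolation=cv2.INTER_CUBIC))
cv2.imwrite('pics/t1.png',cv2.resize(b,(800,600),interpolation=cv2.INTER_CUBIC))
E
```

```text
scene (array([0.84086652, 0.49262902, 0.77136964]), array([-0.38794395, -0.45695966, -0.80043748])) 411.4543383046611
top (array([0.33181437, 0.10087944, 1.13040608]), array([ 1.59129591e-01,  7.20782332e-04, -9.87329925e-01])) 435.5165036278934
0.1 [0.21549321 0.50578515 0.20494454] [-3.14057143e+00 -8.48202792e-05  2.73879919e+00] [ 0.253828   -0.6540981  -0.63881516]
```

View pics/s1.png

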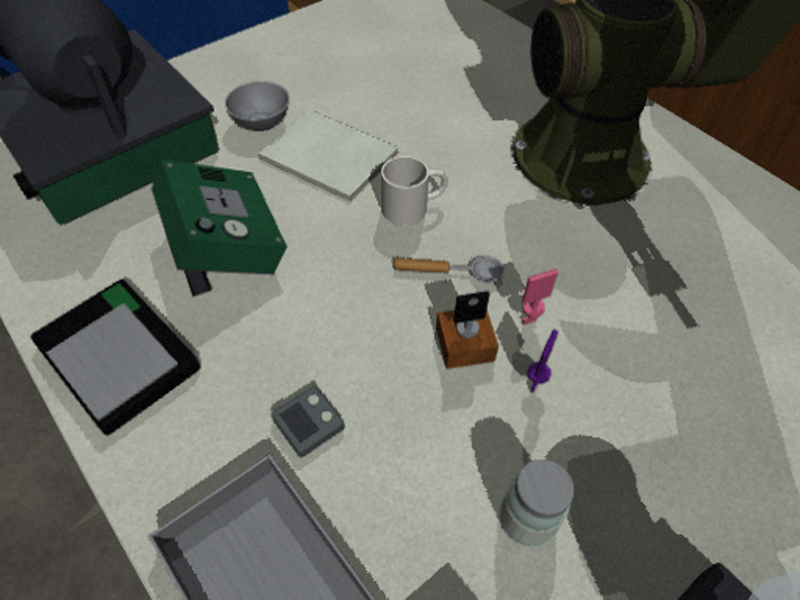

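View pics/t1.png

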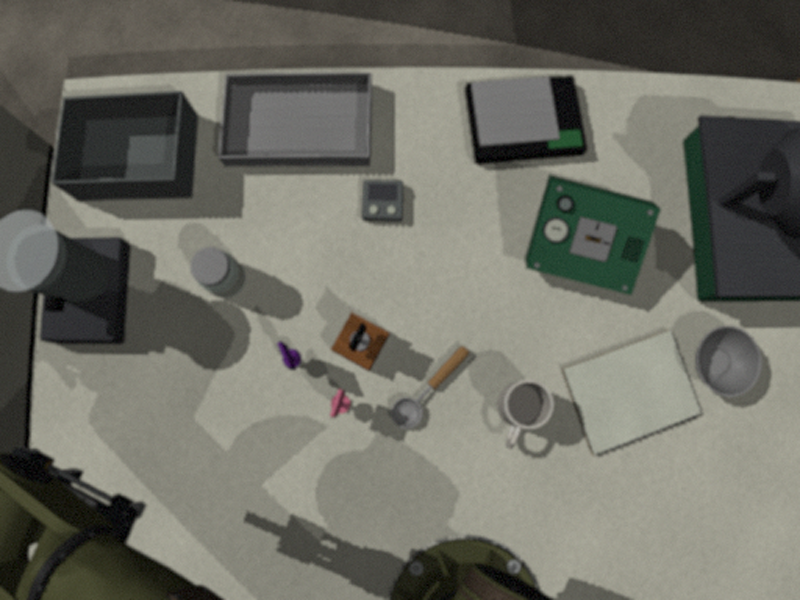

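The scene view shows the black key in the wooden block at (470,315)/800 and the console at (220,215). Pink (540,295) and purple (543,360) are look-alikes standing on the table. Only the black handle in the wooden block matches the key. I'll confirm that in one enlarged crop.

```bash
python3 - <<'E'
from h import *
a=cv2.imread('pics/scene.png');b=cv2.imread('pics/top.png')
c=lambda im,x,y,w,h:cv2.resize(im[y:y+h,x:x+w],(400,300),interpolation=cv2.INTER_CUBIC)
cv2.imwrite('pics/crop1.png',np.vstack([np.hstack([c(a,260,170,96,72),c(b,195,190,72,54)]),np.hstack([c(a,90,95,100,75),c(b,330,105,100,75)])]))
mt=ctrl.camera_model('top');ms=ctrl.camera_model('scene')
hsv=cv2.cvtColor(b,cv2.COLOR_BGR2HSV)
def big(mask,roi):
    z=np.zeros_like(mask);x,y,w,h=roi;z[y:y+h,x:x+w]=mask[y:y+h,x:x+w]
    cs=cv2.findContours(z,cv2.RETR_EXTERNAL,cv2.CHAIN_APPROX_NONE)[0];return max(cs,key=cv2.contourArea)
br=big(cv2.inRange(hsv,(3,100,50),(20,255,255)),(200,190,60,60))
q=cv2.boxPoints(cv2.minAreaRect(br));print('block',cv2.minAreaRect(br));print(np.array([onz(mt,p,.04)[:2] for p in q]).round(4))
g=big(cv2.inRange(hsv,(60,80,30),(95,255,255)),(330,105,100,90))
q=cv2.boxPoints(cv2.minAreaRect(g));print('cons',cv2.minAreaRect(g));print(q)
print(np.array([onz(mt,p,.09)[:2] for p in q]).round(4))
E
```

```text
block ((230.2830352783203, 217.99058532714844), (27.29313087463379, 26.710359573364258), 29.05460548400879)
[[0.4288 0.2128]
 [0.4881 0.1806]
 [0.4542 0.1202]
 [0.3956 0.1526]]
cons ((378.84649658203125, 150.82574462890625), (73.30502319335938, 60.16423034667969), 14.931416511535645)
[[335.6805  170.44815]
 [351.1826  112.31537]
 [422.01248 131.20334]
 [406.5104  189.33612]]
[[ 0.5525 -0.0941]
 [ 0.7031 -0.14  ]
 [ 0.6553 -0.323 ]
 [ 0.5049 -0.2708]]
```

View pics/crop1.png

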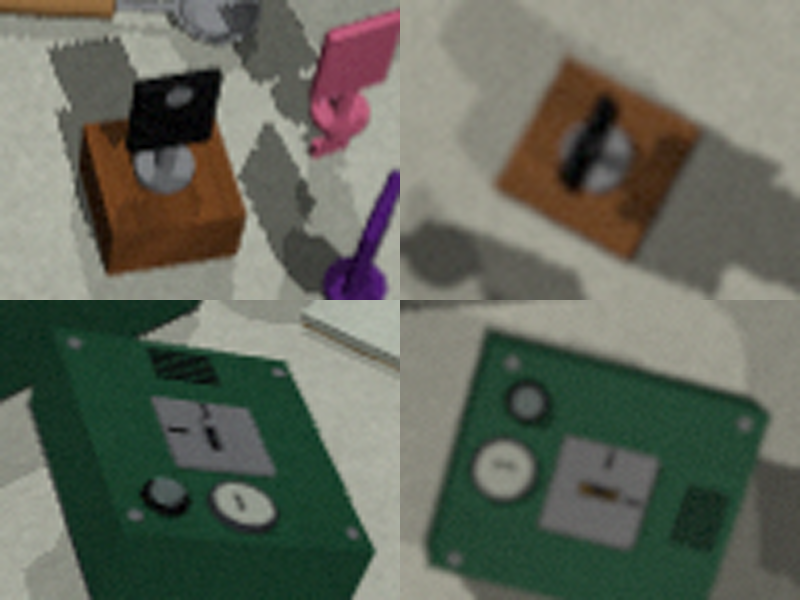

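The crop confirms it: the black handle with the steel shoulder sits in the wooden block, with its width along the block's edge. On the console, the plate slot is at top (380,153), scene (143,129). The on mark is at top (382,145), on the far (+x) side.

```bash
cat >> h.py <<'E'
def delta(p,Rt):
    s=ctrl.get_obs();R0=R.from_euler('xyz',s['eef_rot'])
    d=R0.inv().apply(np.array(p)-s['ee_pos']); w=(R0.inv()*Rt).as_rotvec(degrees=True)
    d2=Rt.inv().apply(np.array(p)-s['ee_pos'])
    print('t',s['time_s'],'ee',np.round(s['ee_pos'],4),'F',np.round(s['force'],1),'shift_now',(d*1000).round(1),'shift_after_turn',(d2*1000).round(1),'turn',w.round(2))
E
python3 - <<'E'
from h import *
mt=ctrl.camera_model('top');ms=ctrl.camera_model('scene')
b=cv2.imread('pics/top.png');a=cv2.imread('pics/scene.png')
print('slot',tri(mt,(380,153),ms,(143.2,129.2)),onz(mt,(380,153),.092))
# plate: grey, low saturation inside green
def plate(im,roi):
    x,y,w,h=roi;h_=cv2.cvtColor(im,cv2.COLOR_BGR2HSV)[y:y+h,x:x+w]
    m=cv2.morphologyEx(cv2.inRange(h_,(0,0,70),(180,60,255)),cv2.MORPH_CLOSE,np.ones((7,7)))
    c=max(cv2.findContours(m,0,1)[0],key=cv2.contourArea);return cv2.boxPoints(cv2.minAreaRect(c))+[x,y],c.reshape(-1,2)+[x,y]
q,_=plate(b,(362,137,36,36));print('plate top',q,q.mean(0))
print(np.array([onz(mt,p,.092) for p in q]).round(4))
q2,c2=plate(a,(125,117,37,31));ap=cv2.approxPolyDP(c2.reshape(-1,1,2),3,True)[:,0];print('plate scene',ap)
for n,u,z in(('jar',(215,268),.11),('timer',(382,195),.022),('pink',(340,403),.05),('purple',(288,355),.05)):print(n,onz(mt,np.array(u)*.64,z).round(3))
# handle direction check by scene: handle ends
delta((.4417,.1666,.2),R.from_euler('xyz',[np.pi,0,np.deg2rad(151.5)]))
m=ctrl.camera_model('wrist');s=ctrl.get_obs();Rc=cv2.Rodrigues(np.array(m['rvec']))[0]
c=-Rc.T@np.array(m['tvec']).ravel();R0=R.from_euler('xyz',s['eef_rot'])
print('wrist cam in tool',R0.inv().apply(c-s['ee_pos']),R0.inv().apply(Rc.T[:,2]),m['fx'])
E
```

```text
slot (array([ 0.59847032, -0.20988832,  0.08304178]), [np.float64(0.0004322864834166568), np.float64(0.0004322864834170278)]) [ 0.59653506 -0.20753333  0.092     ]
plate top [[357.24528408 159.6415062 ]
 [364.86792564 132.96226501]
 [398.01885986 142.43396187]
 [390.39621925 169.11320496]] [377.63207221 151.03773451]
[[ 0.5794 -0.1488  0.092 ]
 [ 0.6482 -0.1717  0.092 ]
 [ 0.6242 -0.256   0.092 ]
 [ 0.5555 -0.2317  0.092 ]]
plate scene [[125 117]
 [133 139]
 [125 141]
 [129 147]
 [134 147]
 [136 137]
 [143 138]
 [143 147]
 [161 147]
 [157 145]
 [161 136]
 [151 122]]
jar [0.547 0.389 0.11 ]
timer [0.691 0.132 0.022]
pink [0.342 0.197 0.05 ]
purple [0.417 0.281 0.05 ]
t 0.1 ee [0.2155 0.5058 0.2049] F [ 0.3 -0.7 -0.6] shift_now [-341.1 -223.4    5.1] shift_after_turn [-360.6 -190.1    4.9] turn [-0.06 -0.    5.42]
wrist cam in tool [ 0.07077234 -0.0008     -0.17975722] [-0.24508793 -0.00116612  0.96950015] 309.53730364531384
```

>>> play_rows(commands=[[0, 0, 0, 0, 0, 5.4, 0.2], [-0.0257, -0.0136, 0.0003, 0, 0, 0, 0.2], [-0.0257, -0.0136, 0.0003, 0, 0, 0, 0.2], [-0.0257, -0.0136, 0.0003, 0, 0, 0, 0.2], [-0.0257, -0.0136, 0.0003, 0, 0, 0, 0.2], [-0.0257, -0.0136, 0.0003, 0, 0, 0, 0.2], [-0.0257, -0.0136, 0.0003, 0, 0, 0, 0.2], [-0.0257, -0.0136, 0.0003, 0, 0, 0, 0.2], [-0.0257, -0.0136, 0.0003, 0, 0, 0, 0.2], [-0.0257, -0.0136, 0.0003, 0, 0, 0, 0.2], [-0.0257, -0.0136, 0.0003, 0, 0, 0, 0.2], [-0.0257, -0.0136, 0.0003, 0, 0, 0, 0.2], [-0.0257, -0.0136, 0.0003, 0, 0, 0, 0.2], [-0.0257, -0.0136, 0.0003, 0, 0, 0, 0.2], [-0.0257, -0.0136, 0.0003, 0, 0, 0, 0.2], [0, 0, 0, 0, 0, 0, 0.2], [0, 0, 0, 0, 0, 0, 0.2]], force=25)

```text
time_s: 1.52
ee_pos: [0.4413, 0.1662, 0.2009]
eef_rot: [-3.141, -0.001, 2.642]
force: [0.2, 0.5, 0.5]
grip_width: 0.0377
grip_force: 0.0
```

```bash
python3 - <<'E'
from h import *
mw=ctrl.camera_model('wrist');w=ctrl.camera('wrist');cv2.imwrite('pics/w1.png',w)
cv2.imwrite('pics/w1b.png',cv2.resize(w,(800,600)))
delta((.4417,.1666,.2),R.from_euler('xyz',[np.pi,0,np.deg2rad(151.5)]))
print(proj(mw,[[.4417,.1666,.118],[.4417,.1666,.04]]),ctrl.get_obs()['grip_width'])
hsv=cv2.cvtColor(w,cv2.COLOR_BGR2HSV)
br=cv2.inRange(hsv,(3,100,50),(20,255,255));c=max(cv2.findContours(br,0,1)[0],key=cv2.contourArea);q=cv2.boxPoints(cv2.minAreaRect(c));print(q,np.array([onz(mw,p,.04)[:2] for p in q]).round(4))
E
```

```text
t 1.5667 ee [0.4409 0.167  0.201 ] F [ 0.4  0.2 -0.5] shift_now [-0.9  0.   1. ] shift_after_turn [-0.9  0.   1. ] turn [-0.02 -0.03 -0.04]
[[258.02658815 194.19583849]
 [257.73199262 176.13439444]] 0.03788274071052129
[[228. 144.]
 [290. 144.]
 [290. 206.]
 [228. 206.]] [[0.3944 0.1552]
 [0.427  0.2149]
 [0.4903 0.1825]
 [0.4561 0.1198]]
```

View pics/w1b.png

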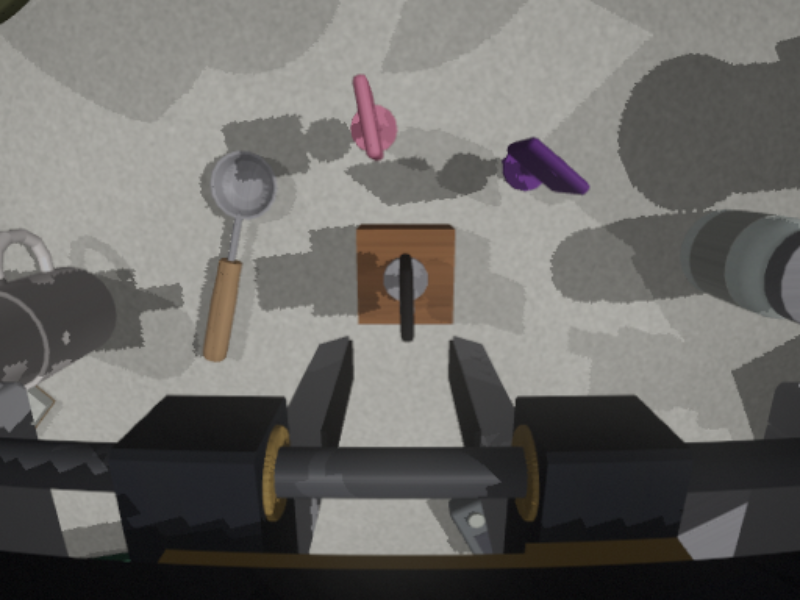

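The handle lies vertical in the picture at column 405, between the fingers and in line with the tool's x. The block is centred at (.442,.168), as measured before. Next I go down and grip.

>>> play_rows(commands=[[-0.0009, 0, 0.02, 0, 0, 0, 0.2], [0, 0, 0.025, 0, 0, 0, 0.2], [0, 0, 0.025, 0, 0, 0, 0.2], [0, 0, 0.025, 0, 0, 0, 0.2], [0, 0, 0.02, 0, 0, 0, 0.2], [0, 0, 0.009, 0, 0, 0, 0.2], [0, 0, 0, 0, 0, 0, 1], [0, 0, 0, 0, 0, 0, 1], [0, 0, 0, 0, 0, 0, 1], [0, 0, 0, 0, 0, 0, 1], [0, 0, 0, 0, 0, 0, 1]], force=35)

```text
time_s: 2.48
ee_pos: [0.4425, 0.167, 0.0782]
eef_rot: [3.14, 0.001, 2.645]
force: [7.0, 15.1, -3.2]
grip_width: 0.0081
grip_force: 35.0
```

>>> play_rows(commands=[[0, 0.0005, -0.006, 0, 0, 0, 1], [0, 0.0005, -0.01, 0, 0, 0, 1], [0, 0, -0.014, 0, 0, 0, 1], [0, 0, -0.02, 0, 0, 0, 1], [0, 0, -0.03, 0, 0, 0, 1], [0, 0, -0.03, 0, 0, 0, 1], [0, 0, -0.03, 0, 0, 0, 1], [0, 0, -0.02, 0, 0, 0, 1], [0, 0, 0, 0, 0, 0, 1]])

```text
time_s: 3.23
ee_pos: [0.4436, 0.1678, 0.2418]
eef_rot: [3.137, 0.005, 2.644]
force: [0.1, -0.6, -1.1]
grip_width: 0.0079
grip_force: 35.0
```

```bash
cat >> h.py <<'E'
yaw=np.deg2rad(-15.)
def sw(yaw=yaw):
    z=R.from_euler('z',yaw).apply([-.5,0,np.cos(np.pi/6)]);y=R.from_euler('z',yaw).apply([0,1,0]);x=np.cross(y,z)
    return np.c_[x,y,z]
def tool(S,h,turn=0,yaw=yaw,off=.072):
    """tool pose with key tip at height h over the plate on the axis, turned cw by turn deg"""
    M=sw(yaw); X=M[:,1];Z=-M[:,2];Rt=R.from_matrix(np.c_[X,np.cross(Z,X),Z])*R.from_euler('z',turn,degrees=True)
    return np.array(S)+M[:,2]*(h+off),Rt
E
python3 - <<'E'
from h import *
print(sw());p,Rt=tool((.5965,-.2075,.092),.05);print(p)
delta(p,Rt); print(ctrl.get_obs()['grip_width'],ctrl.get_obs()['qpos'])
E
```

```text
[[ 0.8365163   0.25881905 -0.48296291]
 [-0.22414387  0.96592583  0.12940952]
 [ 0.5         0.          0.8660254 ]]
[ 0.53757852 -0.19171204  0.1976551 ]
t 3.2333 ee [0.4436 0.1678 0.2418] F [ 0.1 -0.6 -1.1] shift_now [-253.9 -271.4   44.1] shift_after_turn [-323.   137.1  130.2] turn [-24.93 -19.94  74.64]
0.007898717084558882 [ 2.84504741e-01  9.69092333e-02  1.67840332e+00 -2.26931919e-05
  1.35906405e+00 -7.89162675e-01]
```

>>> play_rows(commands=[[-0.0212, -0.0226, -0.0005, 0, 0, 0, 1], [-0.0212, -0.0226, -0.0005, 0, 0, 0, 1], [-0.0212, -0.0226, -0.0005, 0, 0, 0, 1], [-0.0212, -0.0226, -0.0005, 0, 0, 0, 1], [-0.0212, -0.0226, -0.0005, 0, 0, 0, 1], [-0.0212, -0.0226, -0.0005, 0, 0, 0, 1], [-0.0212, -0.0226, -0.0005, 0, 0, 0, 1], [-0.0212, -0.0226, -0.0005, 0, 0, 0, 1], [-0.0212, -0.0226, -0.0005, 0, 0, 0, 1], [-0.0212, -0.0226, -0.0005, 0, 0, 0, 1], [-0.0212, -0.0226, -0.0005, 0, 0, 0, 1], [-0.0212, -0.0226, -0.0005, 0, 0, 0, 1], [0, 0, 0, 0, 0, 0, 1]])

```text
time_s: 4.32
ee_pos: [0.5367, -0.1963, 0.2418]
eef_rot: [-3.141, -0.001, 2.641]
force: [-1.2, 0.7, -0.5]
grip_width: 0.0078
grip_force: 35.0
```

>>> play_rows(commands=[[0, 0, 0, -1.92, -1.53, 5.74, 1], [0, 0, 0, -1.92, -1.53, 5.74, 1], [0, 0, 0, -1.92, -1.53, 5.74, 1], [0, 0, 0, -1.92, -1.53, 5.74, 1], [0, 0, 0, -1.92, -1.53, 5.74, 1], [0, 0, 0, -1.92, -1.53, 5.74, 1], [0, 0, 0, -1.92, -1.53, 5.74, 1], [0, 0, 0, -1.92, -1.53, 5.74, 1], [0, 0, 0, -1.92, -1.53, 5.74, 1], [0, 0, 0, -1.92, -1.53, 5.74, 1], [0, 0, 0, -1.92, -1.53, 5.74, 1], [0, 0, 0, -1.92, -1.53, 5.74, 1], [0, 0, 0, -1.92, -1.53, 5.74, 1], [0, 0, 0, 0, 0, 0, 1], [0, 0, 0, 0, 0, 0, 1]])

```text
time_s: 5.57
ee_pos: [0.5363, -0.1915, 0.2428]
eef_rot: [2.626, 0.004, 1.313]
force: [-0.6, -0.8, -1.1]
grip_width: 0.0077
grip_force: 35.0
```

```bash
python3 - <<'E'
from h import *
p,Rt=tool((.5965,-.2075,.092),.05);delta(p,Rt)
mw=ctrl.camera_model('wrist');w=ctrl.camera('wrist');cv2.imwrite('pics/w2.png',w)
cv2.imwrite('pics/w2b.png',cv2.resize(w,(800,600)))
print(proj(mw,[[.5965,-.2075,.092]])/.64)
E
```

```text
t 5.5667 ee [ 0.5363 -0.1915  0.2428] F [-0.6 -0.8 -1.1] shift_now [  0.3 -21.1  39.9] shift_after_turn [  0.2 -21.4  39.7] turn [-0.45  0.06  0.33]
[[371.79560321 272.6846142 ]]
```

View pics/w2b.png

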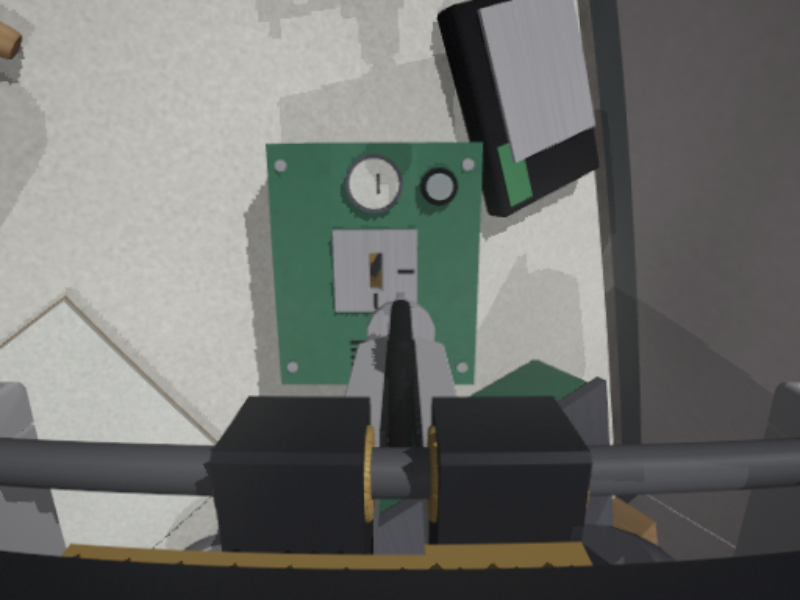

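The slot is at (376,270) and the plate spans (333..417, 230..312), square to the picture. The on mark is on the right at (406,271), upslope. The key is held straight at column 400. I'll measure the slot and the yaw.

```bash
python3 - <<'E'
from h import *
w=cv2.imread('pics/w2.png');mw=ctrl.camera_model('wrist')
roi=w[140:205,205:275];hsv=cv2.cvtColor(roi,cv2.COLOR_BGR2HSV)
m=cv2.inRange(hsv,(0,0,90),(180,60,255));g=cv2.inRange(hsv,(60,80,30),(95,255,255))
m=cv2.morphologyEx(cv2.morphologyEx(m,cv2.MORPH_CLOSE,np.ones((9,9))),cv2.MORPH_OPEN,np.ones((5,5)))
n,l,st,ce=cv2.connectedComponentsWithStats(m);i=l[35,40] or 1;print(st,i)
# brown/dark slot
d=cv2.inRange(cv2.cvtColor(roi,cv2.COLOR_BGR2GRAY),0,85);n,l,st2,ce2=cv2.connectedComponentsWithStats(d);print(st2.tolist(),(ce2+[205,140]).round(1).tolist())
x,y,ww,h=st[i,:4];sl=None
S=onz(mw,(376*.64,270*.64),.092);print('S',S)
M=sw()
for uv in[(333,230),(416.5,230),(418,312),(335,312),(376,253),(376,288),(406,271),(376,270)]:
    c,dd=ray(mw,np.array(uv)*.64);t=((S-c)@M[:,2])/(dd@M[:,2]);print(uv,(M.T@(c+dd*t-S)*1000).round(1))
E
```

```text
[[   0    0   70   65 1600]
 [   8    6   62   59 2950]] 1
[[0, 0, 70, 65, 3975], [27, 0, 5, 2, 7], [33, 0, 3, 2, 5], [7, 5, 12, 2, 19], [26, 4, 19, 2, 24], [56, 4, 5, 2, 10], [21, 6, 1, 1, 1], [4, 8, 34, 55, 196], [32, 22, 7, 22, 135], [50, 33, 10, 2, 20], [45, 52, 13, 13, 157], [31, 64, 1, 1, 1]] [[239.7, 170.8], [234.1, 140.3], [238.8, 140.4], [216.9, 145.6], [238.5, 144.8], [263.0, 144.5], [226.0, 146.0], [220.4, 184.2], [240.3, 173.6], [259.5, 173.5], [256.0, 198.4], [236.0, 204.0]]
S [ 0.60058978 -0.20720878  0.092     ]
(333, 230) [-30.5  28.8   0. ]
(416.5, 230) [28.9 29.1 -0. ]
(418, 312) [ 30.9 -31.4   0. ]
(335, 312) [-30.6 -31.9  -0. ]
(376, 253) [ 0.1 12.4  0. ]
(376, 288) [ -0.1 -13.4   0. ]
(406, 271) [21.7 -0.6 -0. ]
(376, 270) [0. 0. 0.]
```

```bash
echo "S=np.array([.6002,-.2079,.092])" >> h.py; python3 - <<'E'
from h import *
p,Rt=tool(S,.012);delta(p,Rt)
E
```

```text
t 5.6167 ee [ 0.5365 -0.1919  0.2431] F [ 0.5  0.4 -0.4] shift_now [  1.2 -18.1  79.8] shift_after_turn [  1.  -18.7  79.6] turn [-0.43  0.07  0.34]
```

>>> play_rows(commands=[[0.001, -0.009, 0.01, -0.4, 0, 0.3, 1], [0, -0.0097, 0.01, 0, 0, 0, 1], [0, 0, 0.02, 0, 0, 0, 1], [0, 0, 0.02, 0, 0, 0, 1], [0, 0, 0.015, 0, 0, 0, 1], [0, 0, 0.0046, 0, 0, 0, 1], [0, 0, 0, 0, 0, 0, 1], [0, 0, 0, 0, 0, 0, 1]])

```text
time_s: 6.28
ee_pos: [0.5596, -0.1976, 0.1653]
eef_rot: [2.618, 0.001, 1.306]
force: [0.2, -0.7, -0.4]
grip_width: 0.008
grip_force: 35.0
```

```bash
python3 - <<'E'
from h import *
p,Rt=tool(S,.012);delta(p,Rt)
s=ctrl.get_obs();mw=ctrl.camera_model('wrist');w=ctrl.camera('wrist');cv2.imwrite('pics/w3.png',w)
x0,y0,W,H=190,120,128,96
cv2.imwrite('pics/w3b.png',cv2.resize(w[y0:y0+H,x0:x0+W],(800,600),interpolation=cv2.INTER_CUBIC))
T=lambda q:(proj(mw,R.from_euler('xyz',s['eef_rot']).apply(np.array(q)/1000)+s['ee_pos'])-[x0,y0])*6.25+3
print('bit tip corners',T([[11,-2.5,72],[11,2.5,72],[11,2.5,59],[11,-2.5,59]]).round())
th=np.deg2rad(np.arange(0,360,5));r=T(np.c_[16*np.cos(th),16*np.sin(th),32+0*th]);r2=T(np.c_[16*np.cos(th),16*np.sin(th),38+0*th])
for q in(r,r2):print('disc min/max',q.min(0).round(),q.max(0).round())
M=sw();print('slot ends pred',((proj(mw,[S+M@[0,.013,0],S-M@[0,.013,0],S+M@[.022,0,0]])-[x0,y0])*6.25+3).round())
E
```

```text
t 6.2833 ee [ 0.5596 -0.1976  0.1653] F [ 0.2 -0.7 -0.4] shift_now [ 0.5 -0.4  0.4] shift_after_turn [ 0.5 -0.4  0.4] turn [ 0.02  0.11 -0.12]
bit tip corners [[395. 401.]
 [433. 401.]
 [434. 424.]
 [394. 424.]]
disc min/max [275. 439.] [553. 703.]
disc min/max [278. 426.] [549. 684.]
slot ends pred [[411. 362.]
 [411. 540.]
 [567. 452.]]
```

View pics/w3b.png

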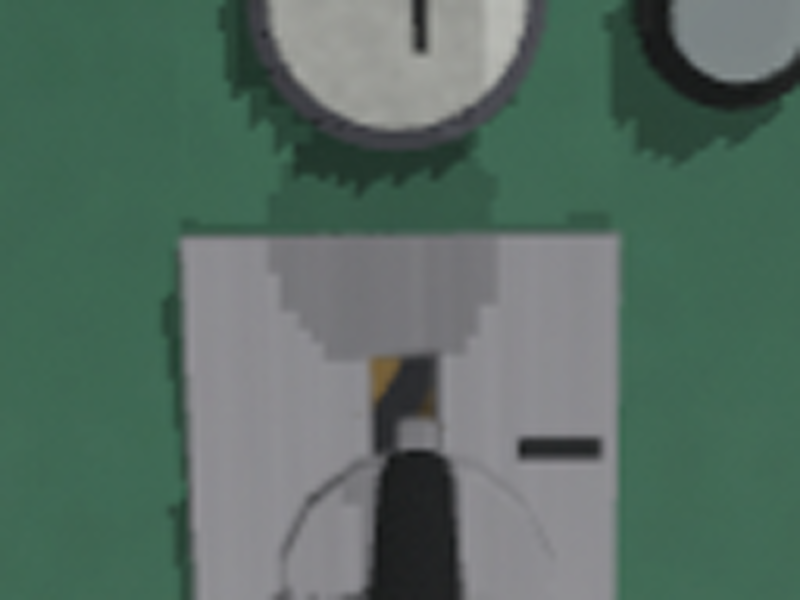

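The bit tip is at crop (398–440, 418) and the slot at columns 371–438 with its upper end at row 356. So the key sits about 2.2 mm to -x in the hand. I need a shift of +3.5 mm in x and -2.0 mm in y, then down.

>>> play_rows(commands=[[0.0035, -0.002, 0, 0, 0, 0, 1], [0, 0, 0, 0, 0, 0, 1], [0, 0, 0.004, 0, 0, 0, 1], [0, 0, 0.004, 0, 0, 0, 1], [0, 0, 0.004, 0, 0, 0, 1], [0, 0, 0.003, 0, 0, 0, 1], [0, 0, 0, 0, 0, 0, 1], [0, 0, 0, 0, 0, 0, 1]])

```text
time_s: 7.0
ee_pos: [0.5661, -0.1956, 0.1507]
eef_rot: [2.618, 0.0, 1.305]
force: [0.4, 0.5, -1.6]
grip_width: 0.0078
grip_force: 35.0
```

```bash
cat >> h.py <<'E'
def st():
    s=ctrl.get_obs();M=sw();R0=R.from_euler('xyz',s['eef_rot']);A=M.T@R0.as_matrix()
    r=M.T@(np.array(s['ee_pos'])-S)*1000
    k=M.T@R0.apply([-2.2,.65,72])*1000/1000+r
    print('t',s['time_s'],'tcp in switch',r.round(1),'tip',k.round(1),'F switch',(M.T@np.array(s['force'])).round(1),'turn',np.rad2deg(np.arctan2(-A[0,0],A[1,0])).round(1),'tilt',np.rad2deg(np.arccos(-A[2,2])).round(2),'grip',s['grip_width'])
E
python3 - <<'E'
from h import *
st();w=ctrl.camera('wrist')
x0,y0,W,H=190,120,128,96
cv2.imwrite('pics/w4b.png',cv2.resize(w[y0:y0+H,x0:x0+W],(800,600),interpolation=cv2.INTER_CUBIC))
E
```

```text
t 7.0 tcp in switch [-1.9  3.  68.9] tip [-1.3  0.7 -3.1] F switch [-0.6  0.6 -1.5] turn -0.2 tilt 0.12 grip 0.00781042542778229
```

View pics/w4b.png

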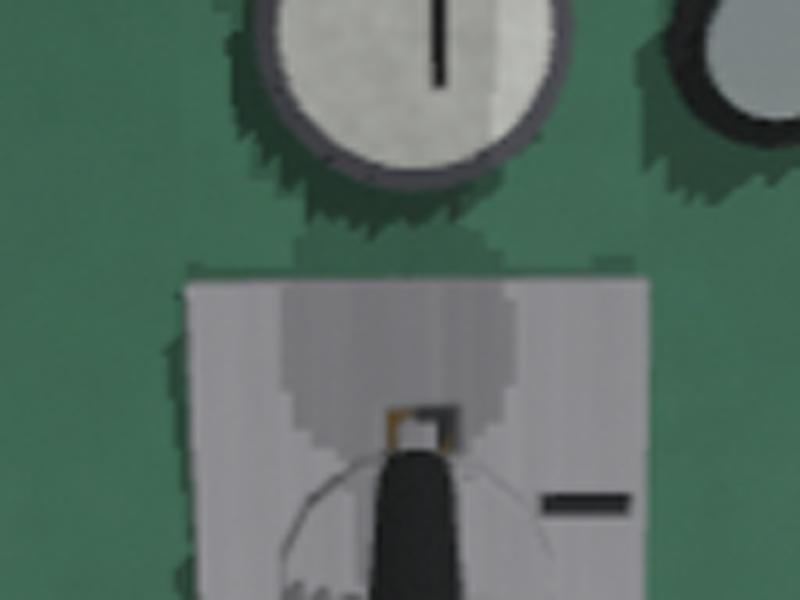

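The bit is in the slot mouth: columns 397–440 inside 387–460, with about 2 mm of end gap. I'll shift y by +0.6 mm and go on down.

>>> play_rows(commands=[[0, 0.0006, 0, 0, 0, 0, 1], [0, 0, 0.004, 0, 0, 0, 1], [0, 0, 0.004, 0, 0, 0, 1], [0, 0, 0.004, 0, 0, 0, 1], [0, 0, 0.004, 0, 0, 0, 1], [0, 0, 0, 0, 0, 0, 1], [0, 0, 0, 0, 0, 0, 1]])

```text
time_s: 7.63
ee_pos: [0.5743, -0.1978, 0.137]
eef_rot: [2.618, 0.0, 1.305]
force: [-0.0, 0.1, 0.1]
grip_width: 0.0079
grip_force: 35.0
```

```bash
python3 -c "
from h import *
st()"
```

```text
t 7.6333 tcp in switch [-1.4  3.  52.8] tip [ -0.7   0.7 -19.2] F switch [0.  0.1 0.1] turn -0.2 tilt 0.12 grip 0.007895830738862148
```

>>> play_rows(commands=[[0, 0, 0.0015, 0, 0, 0, 1], [0, 0, 0.0015, 0, 0, 0, 1], [0, 0, 0, 0, 0, 0, 1], [0, 0, 0, 0, 0, 0, 1]])

```text
time_s: 7.97
ee_pos: [0.5758, -0.1982, 0.1349]
eef_rot: [2.617, 0.0, 1.305]
force: [-0.1, -0.5, -0.9]
grip_width: 0.0078
grip_force: 35.0
```

>>> play_rows(commands=[[0, 0, 0.001, 0, 0, 0, 1], [0, 0, 0, 0, 0, 0, 1], [0, 0, 0, 0, 0, 0, 1]])

```text
time_s: 8.22
ee_pos: [0.5763, -0.1984, 0.134]
eef_rot: [2.617, 0.0, 1.305]
force: [0.6, -0.4, -1.2]
grip_width: 0.0077
grip_force: 35.0
```

>>> play_rows(commands=[[0, 0, 0.001, 0, 0, 0, 1], [0, 0, 0, 0, 0, 0, 1], [0, 0, 0, 0, 0, 0, 1]])

```text
time_s: 8.47
ee_pos: [0.5768, -0.1985, 0.1334]
eef_rot: [2.617, 0.0, 1.305]
force: [-4.1, 2.2, 3.0]
grip_width: 0.0078
grip_force: 35.0
```

```bash
python3 -c "
from h import *
st()"
```

```text
t 8.4667 tcp in switch [-1.   3.  48.4] tip [ -0.2   0.6 -23.6] F switch [-2.4  1.   4.9] turn -0.2 tilt 0.14 grip 0.007796306003156057
```

Contact at the expected depth (24 mm) with 5 N. Now I turn clockwise with a light press, about the key's axis.

>>> play_rows(commands=[[0, -0.0003, 0, 0, 0, 0, 1], [0, 0.0001, 0, 0, 0, 3, 1], [0, 0.0001, 0, 0, 0, 3, 1], [0, 0.0001, 0, 0, 0, 3, 1], [0, 0, 0, 0, 0, 0, 1], [0, 0, 0, 0, 0, 0, 1]])

```text
time_s: 8.97
ee_pos: [0.5769, -0.1987, 0.1334]
eef_rot: [2.622, -0.077, 1.17]
force: [-0.8, 0.7, 3.2]
grip_width: 0.008
grip_force: 35.0
```

>>> play_rows(commands=[[0.0001, 0.0002, 0, 0, 0, 4, 1], [0, 0, 0, 0, 0, 0, 1], [0, 0, 0, 0, 0, 0, 1]])

```text
time_s: 9.22
ee_pos: [0.577, -0.1986, 0.1333]
eef_rot: [2.628, -0.111, 1.11]
force: [-0.9, 0.7, 1.7]
grip_width: 0.0076
grip_force: 35.0
```

```bash
python3 -c "
from h import *
st()"
```

```text
t 9.2167 tcp in switch [-0.8  3.  48.2] tip [ -0.6   0.6 -23.8] F switch [-0.1  0.5  2. ] turn -13.0 tilt 0.14 grip 0.007562896211763537
```

>>> play_rows(commands=[[0, 0.0002, 0.0005, 0, 0, 4, 1], [0, 0, 0, 0, 0, 0, 1], [0, 0, 0, 0, 0, 0, 1]])

```text
time_s: 9.47
ee_pos: [0.5775, -0.1988, 0.1332]
eef_rot: [2.635, -0.145, 1.049]
force: [-0.5, -0.0, 4.9]
grip_width: 0.0081
grip_force: 35.0
```

>>> play_rows(commands=[[0, 0.0001, 0, 0, 0, 4, 1], [0, 0, 0, 0, 0, 0, 1], [0, 0, 0, 0, 0, 0, 1]])

```text
time_s: 9.72
ee_pos: [0.5771, -0.1986, 0.1324]
eef_rot: [2.647, -0.178, 0.987]
force: [0.7, 0.3, -1.2]
grip_width: 0.0078
grip_force: 35.0
```

>>> play_rows(commands=[[0.0001, 0.0002, 0, 0, 0, 4, 1], [0, 0, 0, 0, 0, 0, 1], [0, 0, 0, 0, 0, 0, 1]])

```text
time_s: 9.97
ee_pos: [0.5774, -0.1987, 0.1327]
eef_rot: [2.659, -0.211, 0.925]
force: [-0.1, 0.2, -2.0]
grip_width: 0.0079
grip_force: 35.0
```

```bash
python3 -c "
from h import *
st()"
```

```text
t 9.9667 tcp in switch [-0.8  3.  47.4] tip [ -1.1   0.6 -24.6] F switch [-1.1  0.2 -1.6] turn -25.0 tilt 0.12 grip 0.007948441756130905
```

The force dropped to zero at 21–25°, so the bit is dropping into the barrel slot. I'll push in small steps.

>>> play_rows(commands=[[0, 0, 0.001, 0, 0, 0, 1], [0, 0, 0.001, 0, 0, 0, 1], [0, 0, 0, 0, 0, 0, 1], [0, 0, 0, 0, 0, 0, 1]])

```text
time_s: 10.3
ee_pos: [0.5785, -0.199, 0.1312]
eef_rot: [2.659, -0.212, 0.922]
force: [0.5, 0.1, -1.5]
grip_width: 0.0079
grip_force: 35.0
```

```bash
python3 -c "
from h import *
st()"
```

```text
t 10.3 tcp in switch [-0.6  3.  45.5] tip [ -0.9   0.6 -26.5] F switch [-0.3  0.2 -1.5] turn -25.1 tilt 0.12 grip 0.007878955055817533
```

Free sinking; 7.5 mm remain.

>>> play_rows(commands=[[0, 0, 0.0015, 0, 0, 0, 1], [0, 0, 0.0015, 0, 0, 0, 1], [0, 0, 0.0015, 0, 0, 0, 1], [0, 0, 0, 0, 0, 0, 1], [0, 0, 0, 0, 0, 0, 1]])

```text
time_s: 10.72
ee_pos: [0.5807, -0.1996, 0.1273]
eef_rot: [2.659, -0.213, 0.922]
force: [-0.1, 0.3, -0.8]
grip_width: 0.0078
grip_force: 35.0
```

>>> play_rows(commands=[[0, 0, 0.001, 0, 0, 0, 1], [0, 0, 0.0005, 0, 0, 0, 1], [0, 0, 0, 0, 0, 0, 1], [0, 0, 0, 0, 0, 0, 1]])

```text
time_s: 11.05
ee_pos: [0.5815, -0.1998, 0.1261]
eef_rot: [2.659, -0.213, 0.922]
force: [-0.9, 0.3, -0.5]
grip_width: 0.0077
grip_force: 35.0
```

```bash
python3 -c "
from h import *
st()"
```

```text
t 11.05 tcp in switch [-0.4  3.  39.7] tip [ -0.7   0.6 -32.3] F switch [-1.1  0.1  0.1] turn -25.2 tilt 0.13 grip 0.0077040080958223735
```

>>> play_rows(commands=[[0, 0, 0.001, 0, 0, 0, 1], [0, 0, 0, 0, 0, 0, 1], [0, 0, 0, 0, 0, 0, 1]])

```text
time_s: 11.3
ee_pos: [0.582, -0.2, 0.1253]
eef_rot: [2.659, -0.213, 0.921]
force: [-0.5, 0.6, -0.7]
grip_width: 0.0081
grip_force: 35.0
```

>>> play_rows(commands=[[0, 0, 0.0008, 0, 0, 0, 1], [0, 0, 0, 0, 0, 0, 1], [0, 0, 0, 0, 0, 0, 1]])

```text
time_s: 11.55
ee_pos: [0.5822, -0.2, 0.1253]
eef_rot: [2.659, -0.213, 0.922]
force: [-11.9, 2.8, 10.6]
grip_width: 0.0079
grip_force: 35.0
```

```bash
python3 -c "
from h import *
st()"
```

```text
t 11.55 tcp in switch [-0.2  2.9 38.5] tip [ -0.5   0.5 -33.5] F switch [-5.3 -0.4 15.3] turn -25.2 tilt 0.13 grip 0.007855243371752411
```

Home: firm contact exactly 10 mm below the barrel top. I'll ease off and turn on.

>>> play_rows(commands=[[0, 0, -0.0004, 0, 0, 0, 1], [0.0001, 0.0002, 0, 0, 0, 5, 1], [0, 0.0002, 0, 0, 0, 5, 1], [0.0001, 0.0002, 0, 0, 0, 5, 1], [0, 0.0002, 0, 0, 0, 5, 1], [0.0001, 0.0002, 0, 0, 0, 5, 1], [0, 0.0002, 0, 0, 0, 5, 1], [0, 0, 0, 0, 0, 0, 1], [0, 0, 0, 0, 0, 0, 1]])

```text
time_s: 12.3
ee_pos: [0.5825, -0.2002, 0.1255]
eef_rot: [2.823, -0.422, 0.414]
force: [-9.4, 4.4, 8.6]
grip_width: 0.0075
grip_force: 35.0
```

```bash
python3 -c "
from h import *
st();s=ctrl.get_obs();print(sw().T@np.array(s['moment']),s['qpos'])"
```

```text
t 12.3 tcp in switch [ 0.2  2.9 38.6] tip [ -1.2   1.  -33.4] F switch [-4.5  1.8 12.6] turn -55.2 tilt 0.09 grip 0.007505128934101741
[0.66801662 1.48046102 0.05728437] [-0.42574553  0.28505198  1.83450507  0.16473645  0.51035365  0.67724476]
```

>>> play_rows(commands=[[0, 0.0001, 0, 0, 0, 5, 1], [0, 0.0002, 0, 0, 0, 5, 1], [0, 0.0001, 0, 0, 0, 5, 1], [0, 0.0002, 0, 0, 0, 5, 1], [0.0001, 0.0002, 0, 0, 0, 5, 1], [0, 0.0002, 0, 0, 0, 5, 1], [0, 0, 0, 0, 0, 4, 1], [0, 0, 0, 0, 0, 0, 1], [0, 0, 0, 0, 0, 0, 1]])

```text
time_s: 13.05
ee_pos: [0.5827, -0.2011, 0.1257]
eef_rot: [3.132, -0.523, -0.246]
force: [-9.9, 4.9, 8.3]
grip_width: 0.0078
grip_force: 35.0
```

```bash
python3 - <<'E'
from h import *
st();s=ctrl.get_obs();print(sw().T@np.array(s['moment']))
E
```

```text
t 13.05 tcp in switch [ 0.7  2.  38.6] tip [ -1.5   1.2 -33.4] F switch [-5.2  2.2 12.5] turn -89.2 tilt 0.09 grip 0.007785096190149434
[0.72036702 1.55074848 0.06540354]
```

>>> play_rows(commands=[[0, 0, 0, 0, 0, 4, 1], [0, 0, 0, 0, 0, 0, 1], [0, 0, 0, 0, 0, 0, 1]])

```text
time_s: 13.3
ee_pos: [0.5827, -0.2012, 0.1257]
eef_rot: [-3.111, -0.522, -0.326]
force: [-9.3, 4.3, 8.1]
grip_width: 0.0073
grip_force: 35.0
```

```bash
python3 - <<'E'
from h import *
st();s=ctrl.get_obs();print(sw().T@np.array(s['moment']))
w=ctrl.camera('wrist');cv2.imwrite('pics/w5b.png',cv2.resize(w,(800,600)))
E
```

```text
t 13.3 tcp in switch [ 0.7  1.9 38.6] tip [ -1.6   1.3 -33.4] F switch [-4.7  1.8 12. ] turn -93.2 tilt 0.1 grip 0.007253153717450458
[0.54637974 1.58511867 0.06449562]
```

View pics/w5b.png

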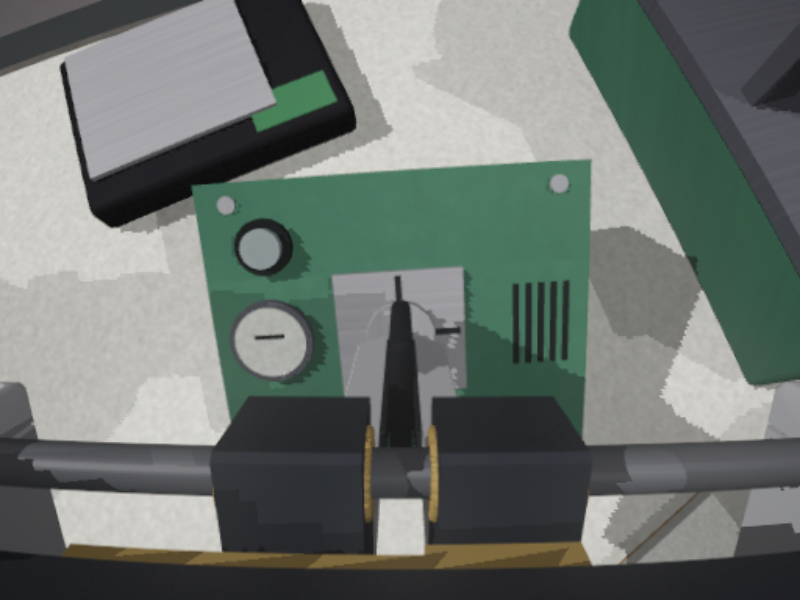

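>>> play_rows(commands=[[0, 0, 0, 0, 0, 2.5, 1], [0, 0, 0, 0, 0, 2.5, 1], [0, 0, 0, 0, 0, 0, 1], [0, 0, 0, 0, 0, 0, 1]])

```text
time_s: 13.68
ee_pos: [0.5826, -0.2013, 0.1257]
eef_rot: [-3.061, -0.517, -0.426]
force: [-8.7, 3.1, 7.5]
grip_width: 0.0076
grip_force: 35.0
```

```bash
python3 - <<'E'
from h import *
st();s=ctrl.get_obs();print(sw().T@np.array(s['moment']))
E
```

```text
t 13.6833 tcp in switch [ 0.7  1.8 38.6] tip [ -1.6   1.4 -33.4] F switch [-4.2  0.7 11.1] turn -98.2 tilt 0.1 grip 0.007592621118113739
[0.38318317 1.51165507 0.08519829]
```

Past the mark, and still about flush. I'll turn back a few degrees to sit in line with the mark, then release and withdraw along the axis.

>>> play_rows(commands=[[0, 0, 0, 0, 0, -2.5, 1], [0, 0, 0, 0, 0, -2.5, 1], [0, 0, 0, 0, 0, 0, 1], [0, 0, 0, 0, 0, 0, 0.5], [0, 0, 0, 0, 0, 0, 0.5], [0, 0, 0, 0, 0, 0, 0.5], [0, 0, 0, 0, 0, 0, 0.5], [0, 0, -0.005, 0, 0, 0, 0.5], [0, 0, -0.01, 0, 0, 0, 0.5], [0, 0, -0.02, 0, 0, 0, 0.5], [0, 0, -0.025, 0, 0, 0, 0.5], [0, 0, -0.025, 0, 0, 0, 0.5], [0, 0, -0.02, 0, 0, 0, 0.5], [0, 0, 0, 0, 0, 0, 0.5], [0, 0, 0, 0, 0, 0, 0.5]])

```text
time_s: 14.93
ee_pos: [0.5324, -0.1879, 0.218]
eef_rot: [-3.112, -0.526, -0.326]
force: [0.3, 0.2, -0.3]
grip_width: 0.0239
grip_force: 0.0
```

```bash
python3 - <<'E'
from h import *
st()
w=ctrl.camera('wrist');mw=ctrl.camera_model('wrist');x0,y0,W,H=140,90,240,180
cv2.imwrite('pics/w6.png',w);cv2.imwrite('pics/w6b.png',cv2.resize(w[y0:y0+H,x0:x0+W],(800,600),interpolation=cv2.INTER_CUBIC))
M=sw();S2=S+M@[-.0009,.0007,0];k=800/240
print(((proj(mw,[S2+M@[0,0,.034-.034],S2+M@[0,0,.006],S2+M@[.022,0,.078],S2+M@[-.022,0,.078],S2+M@[.022,0,.022]])-[x0,y0])*k).round())
E
```

```text
t 14.9333 tcp in switch [  1.8   1.7 144.4] tip [-0.2  1.  72.4] F switch [ 0.   0.3 -0.4] turn -93.2 tilt 0.25 grip 0.023928259111490657
[[386. 305.]
 [386. 310.]
 [382. 288.]
 [392. 458.]
 [382. 249.]]
```

View pics/w6b.png

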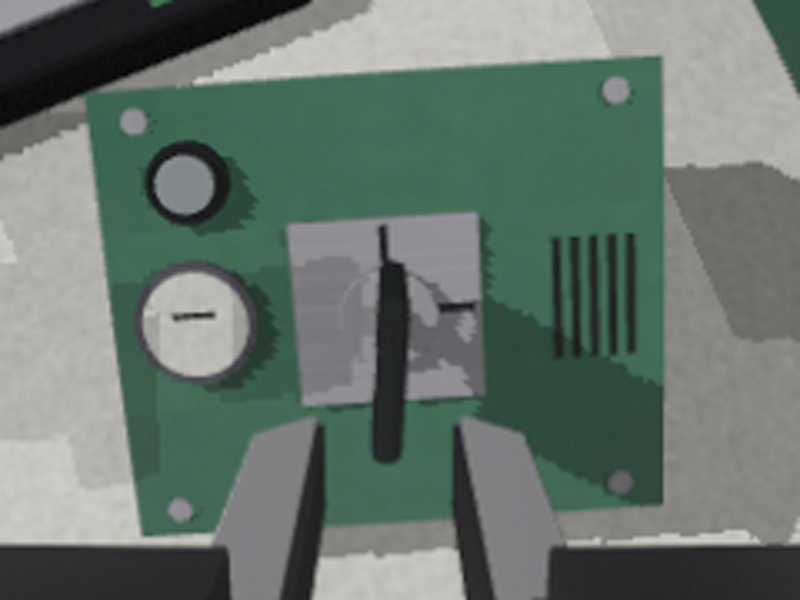

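The key stands released at column 390, its disc centred at (387,310) where predicted. It is flush, about 5° past the on mark and within tolerance, and the fingers are clear.

```bash
python3 -c "
from station import ctrl
print(ctrl.hand_in())"
```

```text
the job is handed in; nothing more can be done
None
```

The job is handed in: the key is released in the switch with its shoulder flush, standing about 5° past the on mark by the last picture (15° allowed), and the timer and jar were left alone. I didn't feel a distinct on stop while turning, and the hand-in call returned no result.

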